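Clear the offcuts off the trimming board

TASK

Pick up the cork sanding block that stands on its edge on the trimming board and use it to sweep both small wooden offcuts along the board and over its end into the catch tray, without touching the offcuts with the gripper. Then let go of the block on the cleared board.

Things in the scene. Friction and masses are not known exactly. Their poses are not given: they have to be found in the camera images.
- block_center (a point): Centre of the brown cork sanding block, the loose scraper: a box 96 mm long, 27 mm thick and 56 mm high as it stands on its long edge on the board at the end away from the tray; the offcuts lie between it and the tray, at least 40 mm ahead of its centre. Grip it across the 27 mm, near the top. Its own axes: x points straight up, y runs along the 96 mm length, z along the 27 mm thickness. About 0.1 kg, rigid.
- board: Fixed trimming board, a pale plywood slab 240 mm (x) by 160 mm (y), 30 mm thick; origin at the centre of the slab's underside, on the table, z up, so its top is 30 mm above the origin. An open catch tray of darker wood is joined to its +x end: from x = +120 to +205 mm, 160 mm wide in y, floor 4 mm and walls 22 mm above the table, thus lower than the slab. No rim between slab and tray. +x is the way to sweep.
- chip_a: Loose wooden offcut lying flat on the board, 34 mm (x) by 18 mm (y) by 10 mm high, darker than the board; origin at the centre of its underside. Of the two it is the one farther to the board's -y side.
- chip_b: The second offcut, the same as chip_a, lying 30 to 60 mm farther to the board's +y side, so that one stroke of the block, centred between the two across the board, covers both.

How it is judged:
On the way:
1. the held block is swept low over the board to its tray half (contact force between the fingers and cork_block above 1 N and x of block_center in the frame of board between 0.06 and 0.17 m and z of block_center in the frame of board below 0.07 m), for 0.1 s.
At the end, for the whole second after the job is handed in: Both offcuts lie at rest inside the catch tray, below the level of the board's top, and the cork block rests on the board, standing or lying, with its centre over the slab (x of chip_a in the frame of board between 0.115 and 0.205 m and y of chip_a in the frame of board between -0.08 and 0.08 m and z of each of chip_a, chip_b in the frame of board below 0.026 m and x of chip_b in the frame of board between 0.115 and 0.205 m and y of chip_b in the frame of board between -0.08 and 0.08 m and x of block_center in the frame of board between -0.12 and 0.12 m and y of block_center in the frame of board between -0.08 and 0.08 m and z of block_center in the frame of board between 0.035 and 0.068 m and linear speed of each of cork_block, chip_a, chip_b below 0.02 m/s); the robot touches nothing.
It fails at once if the gripper touches an offcut (contact force between any of the arm, the fingers and chip_a above 0.5 N or contact force between any of the arm, the fingers and chip_b above 0.5 N).
It also fails if it takes over 42 s, if anything falls off the work surface, if the arm or the gripper's body presses on something with over 40 N, if the wrist force passes 120 N, or if a joint passes its speed limit or range.

ROBOT

A 7-joint arm with a two-finger parallel gripper is mounted at the origin on a cart in front of the work surface, level with it; the furniture and walls round the work are solid. World frame = base frame: x ahead of the robot, y to its left, z up, the work surface at z = 0. Lengths are in m, angles in rad, forces in N, time in s.
With the tool pointing down it reaches from about 0.4 to 0.9 m from the base axis. Payload 5.5 kg.
Tool frame: the origin (TCP) lies midway between the tips of the shut fingers; the grasp point (between the pads) lies 19 mm behind it (env.pinch_z is the x of the grasp point in the tool frame, in m); x points along the fingers, y is the direction in which the jaws open and shut, and the axes are right-handed (so a half turn about x gives the same grasp; the last joint's range is limited). The gripper opens to 85 mm and grips with 20 to 120 N. Pads are 22 mm wide; open, the fingers measure 114 mm over their backs; the gripper's body (76 mm by 85 mm) begins 54 mm behind the grasp point. The pads swing forward as they close: fully open they stand 13 mm farther back than shut.
Start: joints at [-0.943, 0.501, -0.427, 1.55, 0.221, 1.138, -0.21], TCP at [0.232, 0.607, 0.231] pointing down, gripper open.
Joint ranges: [-2.88, 2.88], [-0.31, 2.03], [-1.54, 1.56], [0.2, 2.42], [-1.41, 4.55], [0.19, 2.02], [-2.57, 2.57]. Speed limits (rad/s): [2.57, 2.57, 3.14, 3.14, 3.14, 3.14, 3.14].

INTERFACE

Orientations are given as a 3x3 rotation matrix whose columns are the frame's x, y, z axes.
In Python, from bench import env, cams, spotter gives the robot as it stands.
- The arm moves only by the tool move_arm, never from a script. Its argument "moves" is text: rows parted by semicolons, each of 6 numbers parted by spaces: the shift along the world's x, y, z in units of 60 mm (1.0 is 60 mm), then the turn, a rotation vector about the world's x, y, z in units of 0.1 rad (1.0 is 0.1 rad). In form: tx ty tz rx ry rz; .... A call has 1 to 12 rows; each row shifts and turns the pose as measured when the row begins; what a row does not reach is not made up. A row lasts 1/8 s, in which the tool goes at most 62.5 mm and 10.7 degrees, less where a joint would pass 70% of its speed; a pose out of reach is approached as far as the arm can. A call with a number of a shift or a turn outside -1 to 1 is refused whole. A call with a gripper value outside its range is refused whole. "fingers" is the finger opening in mm, from 0 to 85.4, set as the call begins (left out, the last holds). The fingers move at their own pace and stop on an object; the grip force is fixed at half the most. Time passes only in rows, so rows that do not move let the fingers close. It gives the time, the measured TCP pose, the force and the opening at its end, in the units of the state.
- env.observe(): the state, without advancing time (a new reading comes with each control period).
- cams.snapshot(name): name is "side" or "top"; returns the picture (400x640x3 uint8, red, green, blue); there is no depth.
- cams.camera_params(name): a dict with "camera_matrix" (3x3 intrinsics, pixels), "R" (3x3) and "t" (3): a world point X has camera coordinates R X + t. Camera axes: x right, y down, z forward; pixel columns grow to the right and rows downward; lengths in m; the calibration is good to about 2 mm. A picture is of the moment at which its call begins. camera_params takes no time and is no camera call.
- env.close_job(): hands the job in, once; it reports no verdict.
Trained networks look in the newest picture that a camera, given by its name, has taken for a name from the list of things; names that differ only in an ending like _2 or _b are one class to them, and where a whole thing is asked for, a point or a joint stands for the part that bears it (a point fixed in the world has none). Each returns a list of dicts, best first, with "conf" (0 to 1); they miss things now and then, are a little off and sometimes report something else, mostly with a low value. They report only what shows in the picture. A call takes as long as a camera call.
- spotter.boxes_of(target, camera): "box" ([left, top, right, bottom] in pixels, round what is visible of it).
- spotter.landmark_of(target, camera): "pixel" ([column, row] in pixels: a listed point, or the origin of a listed thing).
The state is a dict: "t": time; "qpos": joint angles; "qvel": joint speeds; "joint_torque": joint torques, N m; "tcp_pos": TCP position; "tcp_rot": TCP orientation; "wrist_force": force on the tool from outside, world axes, zero at the start; "torque": the same for the moment, N m; "finger_gap": finger opening in m.
Only numpy, scipy, OpenCV 4.12 (cv2) and the standard library are available. Lean on these libraries where they do the work, as an engineer would, in place of code of your own. Each camera call takes 0.05 s, during which the arm holds its last target. There are 200 camera calls.

## Working session

There is one attempt and no reset: what is moved stays moved. The work goes in short steps, Python scripts to look and compute and a tool call to move; the robot and the scene stay as the last step left them, time stands still between calls to the robot, and variables do not carry over. Pictures are saved under pics/ and viewed, about 8 in all and at most 12, crops included, and the job is handed in when it is done.

Besides the shell and the picture viewer there is one more tool, called after "Emit:" as name(argument=value, ...) on one line, values as JSON. move_arm: Moves the arm, as the interface text tells. Its arguments: {"type":"object","properties":{"moves":{"type":"string"},"fingers":{"type":"number"}},"required":["moves"]}

```bash
mkdir -p pics; python3 - <<'E'
from bench import env,cams,spotter
import cv2,numpy as np
o=env.observe(); print(o['t'],o['tcp_pos'],np.round(o['tcp_rot'],3).tolist(),env.pinch_z)
ims=[]
for c in('top','side'):
    im=cams.snapshot(c);cv2.imwrite(f'pics/{c}0.png',im[...,::-1])
    p=cams.camera_params(c);print(c,np.round(p['camera_matrix'],1).tolist(),np.round(p['R'],4).tolist(),np.round(p['t'],4).tolist())
    for n in('block_center','board','chip_a'):
        print(n,[(np.round(d['pixel'],1).tolist(),round(d['conf'],2)) for d in spotter.landmark_of(n,c)][:4],[(np.round(d['box'],1).tolist(),round(d['conf'],2)) for d in spotter.boxes_of(n,c)][:4])
E
```

```text
0.0 [0.23170396 0.60654371 0.2302502 ] [[-0.001, 0.357, 0.934], [-0.002, 0.934, -0.357], [-1.0, -0.002, -0.0]] -0.0187
top [[514.7, 0.0, 324.1], [0.0, 514.7, 199.3], [0.0, 0.0, 1.0]] [[0.0018, -1.0, 0.0092], [-0.9943, -0.0028, -0.1069], [0.107, -0.009, -0.9942]] [-0.0111, 0.5675, 0.8702]
block_center [([321.4, 287.2], 0.81)] [([298.8, 260.6, 351.7, 310.8], 0.89)]
board [([327.5, 229.3], 0.87)] [([267.7, 108.3, 402.8, 303.8], 0.71)]
chip_a [([334.1, 192.0], 0.74), ([353.0, 215.1], 0.5)] [([326.4, 180.3, 345.1, 202.7], 0.71), ([342.3, 206.9, 367.1, 224.4], 0.64)]
side [[368.1, 0.0, 327.2], [0.0, 368.1, 192.6], [0.0, 0.0, 1.0]] [[0.6611, -0.7501, 0.0172], [-0.467, -0.4293, -0.7731], [0.5872, 0.5031, -0.6341]] [-0.3873, 0.3218, 0.5568]
block_center [] [([309.9, 177.5, 408.0, 241.0], 0.17)]
board [] [([311.2, 180.5, 404.7, 242.4], 0.68)]
chip_a [([334.9, 210.5], 0.58)] [([334.1, 205.9, 341.4, 209.3], 0.62)]
```

View pics/top0.png

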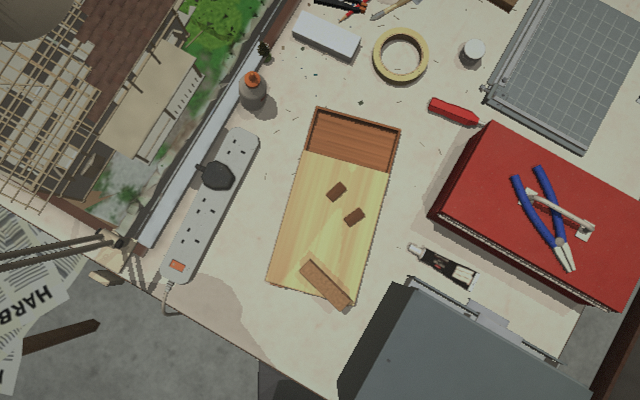

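View pics/side0.png

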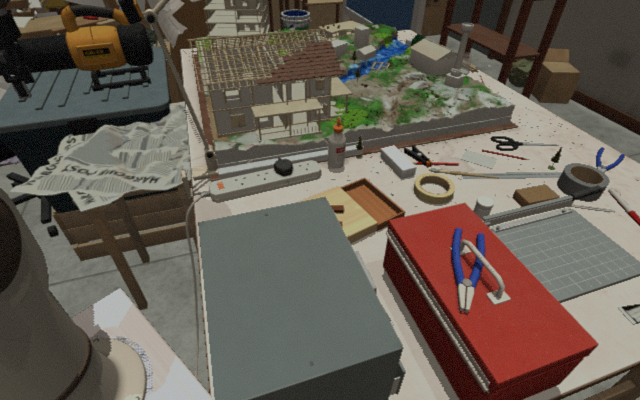

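The top view shows the board with its tray end up (about 317,108 to 400,130). The chips are at (336,192) and (355,216), and the block, yawed, at about (325,285). In the side view the grey box hides most of the board. I'll zoom in on the top view.

```bash
python3 - <<'E'
import cv2
im=cv2.imread('pics/top0.png')[100:320,255:415]
a=cv2.resize(im[:,:],None,fx=3.6,fy=2.7*0+2.7,interpolation=cv2.INTER_CUBIC)
a=cv2.rotate(cv2.resize(im,None,fx=3.6,fy=3.6,interpolation=cv2.INTER_CUBIC),cv2.ROTATE_90_CLOCKWISE)
cv2.imwrite('pics/crop0.png',a);print(a.shape)
E
```

```text
(576, 792, 3)
```

View pics/crop0.png

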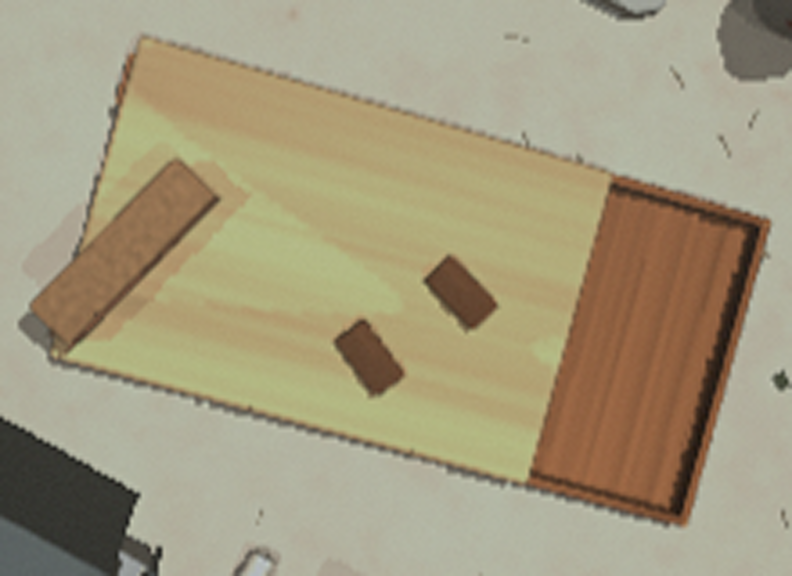

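```bash
cat >h.py <<'E'
import numpy as np
from bench import env,cams,spotter
def ray(px,z,cam='top'):
    p=cams.camera_params(cam);K=np.array(p['camera_matrix']);R=np.array(p['R']);t=np.array(p['t'])
    C=-R.T@t;d=R.T@np.linalg.inv(K)@np.array([px[0],px[1],1.]);return C+d*(z-C[2])/d[2]
def crop(X,Y): return (255+Y/3.6,100+(792-X)/3.6)
E
python3 - <<'E'
from h import *
f=lambda L,z:np.array([ray(crop(*q),z)[:2] for q in L])
b=f([(142,38),(50,357),(530,483),(612,177)],.03)
print('board',b.round(4).tolist(),[round(np.linalg.norm(b[i]-b[(i+1)%4]),4) for i in range(4)])
ux=(b[2]+b[3]-b[0]-b[1]);ux/=np.linalg.norm(ux);uy=np.array([-ux[1],ux[0]]);o=b.mean(0)
print('o',o,'yaw',np.arctan2(ux[1],ux[0]))
k=f([(178,160),(217,200),(68,347),(32,304)],.086)
print('block',k.round(4).tolist(),[round(np.linalg.norm(k[i]-k[(i+1)%4]),4) for i in range(4)])
l=k[0]+k[1]-k[2]-k[3];print('c',k.mean(0),'len dir',np.arctan2(l[1],l[0]))
for n,L in dict(A=[(362,320),(335,343),(375,396),(403,373)],B=[(450,257),(425,281),(472,330),(497,304)]).items():
    c=f(L,.04);print(n,c.mean(0),'board frame',(c.mean(0)-o)@ux,(c.mean(0)-o)@uy, ((c-o)@np.c_[ux,uy]).round(3).tolist())
print('blk bf',(k.mean(0)-o)@ux,(k.mean(0)-o)@uy)
# grey box in both
P=[]
for z in(.05,.1,.15,.2,.25,.3): print(z,ray((405,277),z).round(3),ray((323,200),z,'side').round(3), ray((338,397),z).round(3))
E
```

```text
board [[0.4269, 0.0906], [0.3838, -0.0616], [0.615, -0.1244], [0.6553, 0.0256]] [np.float64(0.1583), np.float64(0.2396), np.float64(0.1553), np.float64(0.2375)]
o [ 0.5202362  -0.01744335] yaw -0.2711226445288669
block [[0.4457, 0.0304], [0.4631, 0.0125], [0.3971, -0.0535], [0.3813, -0.0342]] [np.float64(0.025), np.float64(0.0933), np.float64(0.0249), np.float64(0.0912)]
c [ 0.42181894 -0.01121017] len dir 0.7860717756291482
A [ 0.53507506 -0.0621338 ] board frame 0.026265501577629132 -0.039083903293847005 [[0.018, -0.022], [0.009, -0.036], [0.034, -0.056], [0.044, -0.042]]
B [ 0.57953032 -0.03100247] board frame 0.060759459894686826 0.00281592917856438 [[0.051, 0.018], [0.042, 0.004], [0.071, -0.013], [0.079, 0.002]]
blk bf -0.09649149229184971 -0.02035196047604833
0.05 [ 0.434 -0.146  0.05 ] [0.57 0.   0.05] [ 0.239 -0.033  0.05 ]
0.1 [ 0.436 -0.138  0.1  ] [ 0.526 -0.039  0.1  ] [ 0.252 -0.031  0.1  ]
0.15 [ 0.438 -0.13   0.15 ] [ 0.482 -0.077  0.15 ] [ 0.265 -0.029  0.15 ]
0.2 [ 0.44  -0.122  0.2  ] [ 0.438 -0.116  0.2  ] [ 0.278 -0.028  0.2  ]
0.25 [ 0.443 -0.113  0.25 ] [ 0.394 -0.155  0.25 ] [ 0.292 -0.026  0.25 ]
0.3 [ 0.445 -0.105  0.3  ] [ 0.35  -0.194  0.3  ] [ 0.305 -0.024  0.3  ]
```

```bash
python3 - <<'E'
from h import *
import cv2
def proj(X,c):
    p=cams.camera_params(c);v=np.array(p['camera_matrix'])@(np.array(p['R'])@X+np.array(p['t']));return (v[:2]/v[2]).round(0)
for z in(.23,.35,.45): print(z,proj(np.array([.232,.607,z]),'side'),proj(np.array([.232,.607,z]),'top'))
def cen(c):
    p=cams.camera_params(c);return -np.array(p['R']).T@np.array(p['t'])
Ct,Cs=cen('top'),cen('side');print(Ct,Cs)
for L in([(10,262),(110,236)],[(10,255),(110,230)]):
    n=np.cross(ray(L[0],0)-Ct,ray(L[1],0)-Ct)
    for px in[(211,165),(190,110),(170,60),(152,20)]:
        d=ray(px,0,'side')-Cs; s=n@(Ct-Cs)/(n@d);print(px,(Cs+s*d).round(3))
a=np.hstack([cv2.resize(cv2.imread('pics/side0.png')[0:240,0:240],None,fx=1.7,fy=1.7),cv2.resize(cv2.imread('pics/top0.png')[160:400,0:220],None,fx=1.7,fy=1.7)])
cv2.imwrite('pics/c1.png',a)
E
```

```text
0.23 [31. 96.] [-155.  441.]
0.35 [ 3. 42.] [-260.  482.]
0.45 [-25. -11.] [-390.  533.]
[ 0.47123614 -0.00172192  0.92599122] [ 0.0793741  -0.43241793  0.60850095]
(211, 165) [0.505 0.363 0.01 ]
(190, 110) [0.481 0.359 0.188]
(170, 60) [0.462 0.36  0.315]
(152, 20) [0.449 0.366 0.398]
(211, 165) [ 0.514  0.378 -0.002]
(190, 110) [0.488 0.373 0.181]
(170, 60) [0.468 0.372 0.31 ]
(152, 20) [0.454 0.377 0.395]
```

View pics/c1.png

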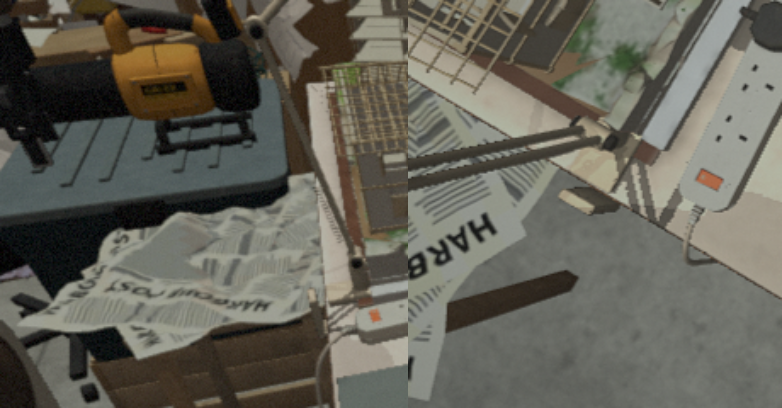

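The pole near (0.46, 0.37) is a lamp arm, so I'll pass it at low x. The grey box top is about z = 0.2. Starting the transfer now.

Emit:
move_arm(moves="0.05 -0.7 0.1 0 0 -1;0.05 -0.7 0.1 0 0 -1;0.05 -0.7 0.1 0 0 -1;0.05 -0.7 0.1 0 0 -1;0.05 -0.7 0.1 0 0 -1;0.05 -0.7 0.1 0 0 -1", fingers=70)

```text
t: 1.45
tcp_pos: [0.2483, 0.3508, 0.2674]
tcp_rot: [[-0.001, 0.831, 0.557], [0.003, 0.557, -0.831], [-1.0, 0.001, -0.003]]
wrist_force: [1.0, 0.4, 0.7]
finger_gap: 0.0702
```

Emit:
move_arm(moves="0.5 -0.65 0 0 0 -1;0.5 -0.65 0 0 0 -1;0.5 -0.65 0 0 0 -1;0.45 -0.65 0 0 0 -1;0.35 -0.7 0 0 0 -1;0.3 -0.7 0 0 0 -1;0.2 -0.7 0 0 0 -1;0.1 -0.7 0 0 0 -1;0 -0.5 0 0 0 -1;0 0 0 0 0 -1;0 0 0 0 0 -1;0 0 0 0 0 -1")

```text
t: 2.95
tcp_pos: [0.4267, -0.0174, 0.2722]
tcp_rot: [[0.015, 0.792, -0.611], [-0.002, -0.611, -0.792], [-1.0, 0.013, -0.007]]
wrist_force: [-1.0, -0.3, 0.4]
finger_gap: 0.0704
```

```bash
python3 - <<'E'
from h import *
o=env.observe();print(o['tcp_pos'],o['tcp_rot'].round(3).tolist() if hasattr(o['tcp_rot'],'round') else o['tcp_rot'],np.round(o['qpos'],2),o['wrist_force'])
E
```

```text
[ 0.42669538 -0.01740001  0.27215613] [[0.015, 0.792, -0.611], [-0.002, -0.611, -0.792], [-1.0, 0.013, -0.007]] [-0.21  0.    0.19  2.05  0.    1.07 -0.68] [-1.04659327 -0.26638005  0.36332228]
```

Emit:
move_arm(moves="-0.08 0.1 0 0 0.15 -0.6;0 0 0 0 0 -0.67;0 0 -0.6 0 0 0;0 0 -0.6 0 0 0;0 0 -0.6 0 0 0;0 0 -0.6 0 0 0;0 0 -0.3 0 0 0;0 0 0 0 0 0")

```text
t: 3.95
tcp_pos: [0.4215, -0.008, 0.1078]
tcp_rot: [[0.004, 0.7, -0.714], [0.001, -0.714, -0.7], [-1.0, 0.003, -0.004]]
wrist_force: [0.7, -0.6, -0.1]
finger_gap: 0.0699
```

```bash
python3 - <<'E'
from h import *
import cv2
im=cams.snapshot('top');cv2.imwrite('pics/t2.png',cv2.resize(im[100:350,230:430,::-1],None,fx=2.4,fy=2.4))
E
```

```text
(no output)
```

View pics/t2.png

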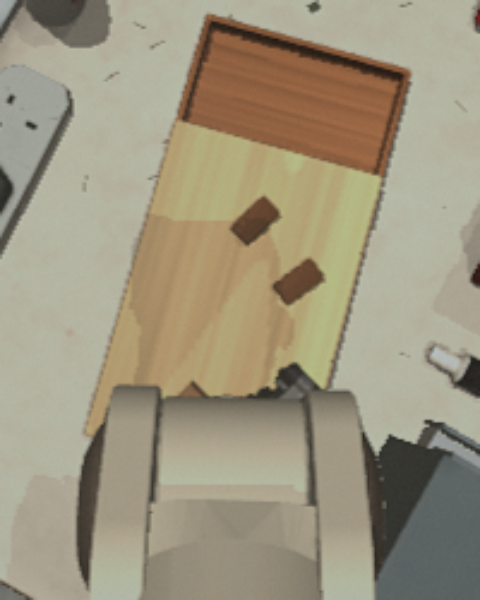

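The arm hides most of the block. Its far end shows at (195,388) and the front finger at (295,380), well ahead of it; the chips haven't moved. I'll descend and close.

Emit:
move_arm(moves="0 -0.03 -0.45 0 0 0;0 0 -0.4 0 0 0;0 0 0 0 0 0")

```text
t: 4.38
tcp_pos: [0.426, -0.009, 0.0601]
tcp_rot: [[0.013, 0.7, -0.714], [0.002, -0.714, -0.7], [-1.0, 0.008, -0.011]]
wrist_force: [0.1, 0.1, -0.1]
finger_gap: 0.0701
```

Emit:
move_arm(moves="0 0 0 0 0 0;0 0 0 0 0 0;0 0 0 0 0 0;0 0 0 0 0 0;0 0 0 0 0 0;0 0 0 0 0 0;0 0 0 0 0 0;0 0 0 0 0 0", fingers=0)

```text
t: 5.38
tcp_pos: [0.4287, -0.0086, 0.0638]
tcp_rot: [[0.019, 0.7, -0.714], [0.003, -0.714, -0.7], [-1.0, 0.012, -0.016]]
wrist_force: [-0.1, 0.1, 0.3]
finger_gap: 0.0248
```

Emit:
move_arm(moves="0 0 0.1 0 0.15 0;0 0 0 0 0 0")

```text
t: 5.62
tcp_pos: [0.4287, -0.0087, 0.0702]
tcp_rot: [[0.003, 0.7, -0.714], [0.003, -0.714, -0.7], [-1.0, 0.0, -0.004]]
wrist_force: [0.3, -0.1, -0.3]
finger_gap: 0.025
```

```bash
python3 - <<'E'
from h import *
o=env.observe();print(o['tcp_pos'],np.round(o['qpos'],3),o['wrist_force'],o['torque'],o['finger_gap'])
E
```

```text
[ 0.4287442  -0.00867309  0.07021856] [-0.179  0.343  0.159  2.226 -0.103  0.576 -0.739] [ 0.29165045 -0.12972268 -0.32561953] [-0.03776672  0.05558552  0.00741176] 0.02500742950983826
```

Emit:
move_arm(moves="0 0 0 0 0 1;0 0 0 0 0 1;0 0 0 0 0 1;0 0 0 0 0 1;0.02 0.08 0 0 0 1;0 0 0 0 0 0.1;0 0 0 0 0 0")

```text
t: 6.5
tcp_pos: [0.4305, -0.0041, 0.0707]
tcp_rot: [[0.002, 0.963, -0.269], [0.004, -0.269, -0.963], [-1.0, 0.001, -0.005]]
wrist_force: [-0.3, -0.2, -1.4]
finger_gap: 0.025
```

```bash
python3 - <<'E'
from h import *
import cv2
for c in('top',):
    im=cams.snapshot(c);cv2.imwrite('pics/t3.png',cv2.resize(im[150:330,250:410,::-1],None,fx=3.6,fy=3.3))
o=env.observe();p=o['tcp_pos'];R=o['tcp_rot'];d=p[:2]-[.5202,-.0174]
print(p,R,'bf',d@[.9635,-.2678],d@[.2678,.9635],'jaw yaw',np.arctan2(R[1][1],R[0][1]),o['wrist_force'])
E
```

```text
[ 0.43055325 -0.00405878  0.07072213] [[ 0.00221137  0.9632409  -0.26863001]
 [ 0.00406397 -0.26863711 -0.96323288]
 [-0.9999893   0.00103836 -0.00450864]] bf -0.08994741905260285 -0.011153131835931732 jaw yaw -0.27197799926326993 [-0.143925    0.3080225  -0.99124139]
```

View pics/t3.png

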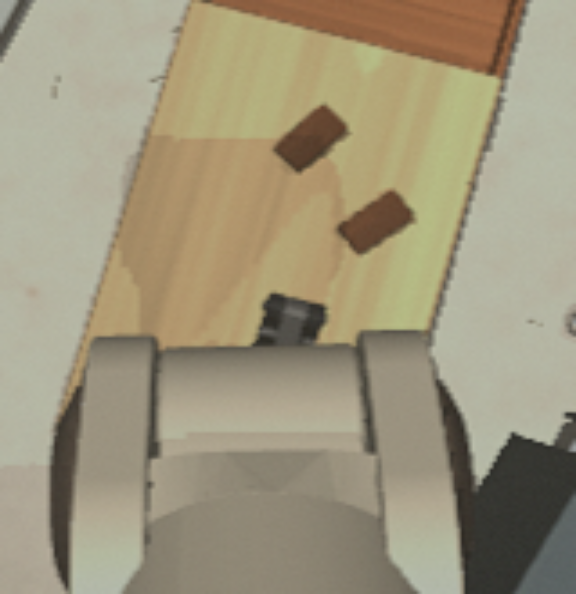

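Emit:
move_arm(moves="0 0 -0.05 0 0 0;0 0 -0.05 0 0 0;0 0 0 0 0 0")

```text
t: 6.92
tcp_pos: [0.4303, -0.0042, 0.0642]
tcp_rot: [[0.002, 0.963, -0.27], [0.004, -0.27, -0.963], [-1.0, 0.001, -0.004]]
wrist_force: [0.0, 0.5, -0.8]
finger_gap: 0.0247
```

Emit:
move_arm(moves="0.29 -0.08 0 0 0 0;0.29 -0.08 0 0 0 0;0.29 -0.08 0 0 0 0;0 0 0 0 0 0")

```text
t: 7.42
tcp_pos: [0.4829, -0.0189, 0.0638]
tcp_rot: [[0.0, 0.963, -0.271], [0.004, -0.271, -0.963], [-1.0, -0.001, -0.004]]
wrist_force: [-0.7, 0.3, -1.2]
finger_gap: 0.0248
```

```bash
python3 - <<'E'
from h import *
import cv2
im=cams.snapshot('top');cv2.imwrite('pics/t4.png',cv2.resize(im[100:330,230:430,::-1],None,fx=2.6,fy=2.6))
im=cams.snapshot('side');cv2.imwrite('pics/s4.png',cv2.resize(im[150:260,260:430,::-1],None,fx=4,fy=4))
o=env.observe();p=o['tcp_pos'];R=o['tcp_rot'];d=p[:2]-[.5202,-.0174]
print(p,R,'bf',d@[.9635,-.2678],d@[.2678,.9635],'jaw yaw',np.arctan2(R[1][1],R[0][1]),o['wrist_force'])
E
```

```text
[ 0.48153849 -0.01845474  0.06370506] [[-9.97149561e-04  9.62814936e-01 -2.70159960e-01]
 [ 4.08988906e-03 -2.70153908e-01 -9.62808464e-01]
 [-9.99991139e-01 -2.06498830e-03 -3.66842243e-03]] bf -0.03696790327852686 -0.01136979582351701 jaw yaw -0.27355347829207527 [0.61605347 0.12427431 0.73537135]
```

View pics/t4.png

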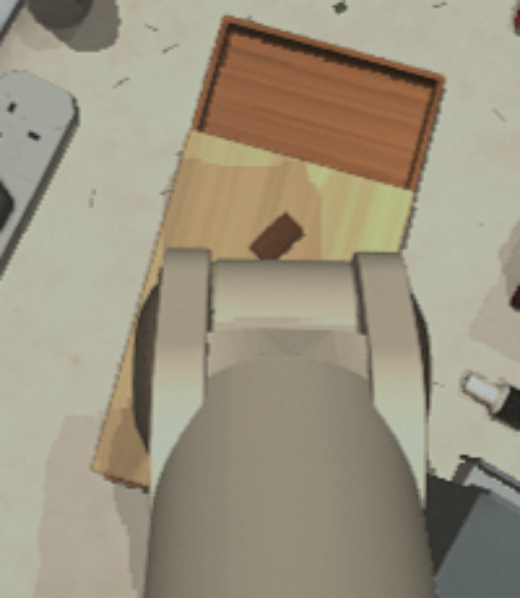

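View pics/s4.png

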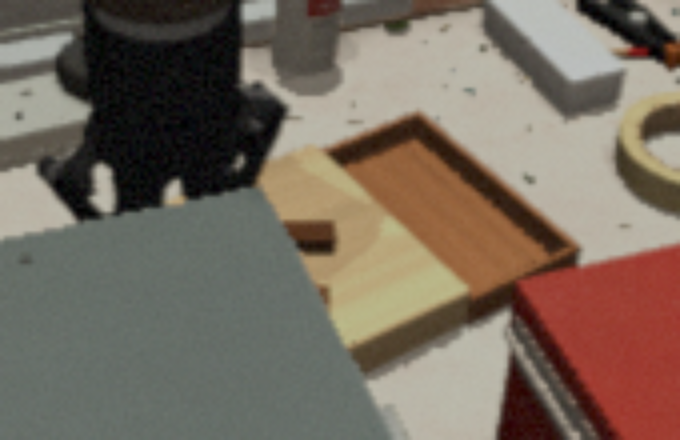

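The top view shows chip B at (277,237) of the crop, still on the board. Chip A is hidden by the arm. The side view shows both chips clear of the fingers, so I'll continue the sweep.

Emit:
move_arm(moves="0.29 -0.08 0 0 0 0;0.29 -0.08 0 0 0 0;0.29 -0.08 0 0 0 0;0.29 -0.08 0 0 0 0;0.29 -0.08 0 0 0 0;0.29 -0.08 0 0 0 0;0 0 0 0 0 0")

```text
t: 8.4
tcp_pos: [0.5759, -0.0437, 0.0639]
tcp_rot: [[-0.018, 0.964, -0.266], [0.007, -0.266, -0.964], [-1.0, -0.019, -0.002]]
wrist_force: [1.4, -1.1, 2.9]
finger_gap: 0.0253
```

```bash
python3 - <<'E'
from h import *
import cv2
im=cams.snapshot('side');cv2.imwrite('pics/s5.png',cv2.resize(im[130:260,280:440,::-1],None,fx=4.2,fy=4.2))
o=env.observe();p=o['tcp_pos'];R=o['tcp_rot'];d=p[:2]-[.5202,-.0174]
print(p,'bf',d@[.9635,-.2678],d@[.2678,.9635],'jaw yaw',np.arctan2(R[1][1],R[0][1]),o['wrist_force'])
E
```

```text
[ 0.57538011 -0.04340874  0.06389042] bf 0.06013117803166965 -0.010282187430145778 jaw yaw -0.2692416223512922 [0.18567933 0.42903991 1.36273111]
```

View pics/s5.png

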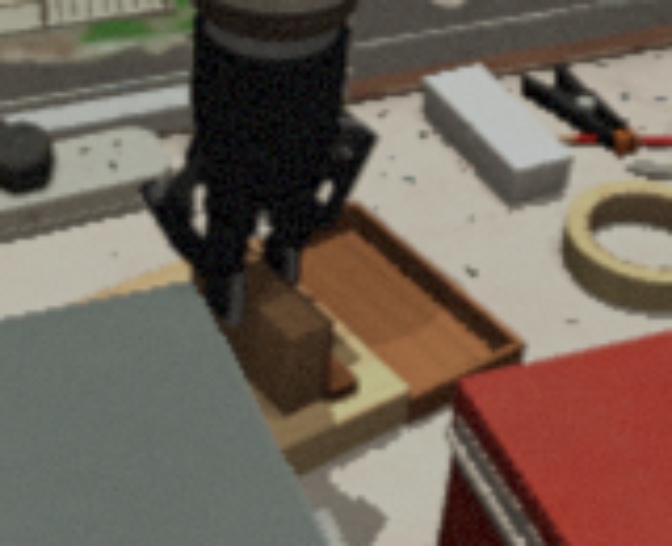

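```bash
python3 - <<'E'
from h import *
U=np.array([[.9635,.2678],[-.2678,.9635]])
for n,q,z in[('front top',(331,326),.086),('rear top',(288,342),.086),('front bot',(329,393),.03),('rear bot',(287,414),.03),('chip right top corner',(352,372),.04),('chip near top',(330,385),.04),('slab corner',(408,385),.03)]:
    P=ray((280+q[0]/4.2,130+q[1]/4.2),z,'side');print(n,((P[:2]-[.5202,-.0174])@U).round(4))
E
```

```text
front top [ 0.0714 -0.0669]
rear top [ 0.0457 -0.0651]
front bot [ 0.0792 -0.0613]
rear bot [ 0.0509 -0.0623]
chip right top corner [ 0.0926 -0.0629]
chip near top [ 0.0765 -0.0646]
slab corner [ 0.1192 -0.0791]
```

The block is held upright on the board, with its -y end at about y = -0.065. Chip A lies flat against its front near that end. I'll finish the stroke.

Emit:
move_arm(moves="0.29 -0.09 0 0 -0.1 0;0.29 -0.09 0 0 -0.1 0;0.29 -0.09 0 0 0 0;0.2 -0.06 0 0 0 0;0 0 0 0 0 0")

```text
t: 9.07
tcp_pos: [0.6385, -0.0627, 0.0633]
tcp_rot: [[-0.002, 0.964, -0.265], [0.009, -0.265, -0.964], [-1.0, -0.004, -0.008]]
wrist_force: [0.9, -0.6, 2.8]
finger_gap: 0.0247
```

```bash
python3 - <<'E'
from h import *
import cv2
im=cams.snapshot('side');cv2.imwrite('pics/s6.png',cv2.resize(im[130:260,280:440,::-1],None,fx=4.2,fy=4.2))
o=env.observe();p=o['tcp_pos'];R=o['tcp_rot'];d=p[:2]-[.5202,-.0174]
print(p,'bf',d@[.9635,-.2678],d@[.2678,.9635],'jaw yaw',np.arctan2(R[1][1],R[0][1]),o['wrist_force'],o['finger_gap'])
for c in('side','top'):
  if c=='top': cams.snapshot(c)
  print(c,[(np.round(d['pixel'],1).tolist(),round(d['conf'],2)) for d in spotter.landmark_of('chip_a',c)][:4])
E
```

```text
[ 0.63814245 -0.06256142  0.06333683] bf 0.1257317737099066 -0.011928038347062441 jaw yaw -0.2678301178637903 [ 1.52625747 -0.03654914  1.94618035] 0.024836383977029728
side [([377.9, 211.4], 0.47)]
top []
```

View pics/s6.png

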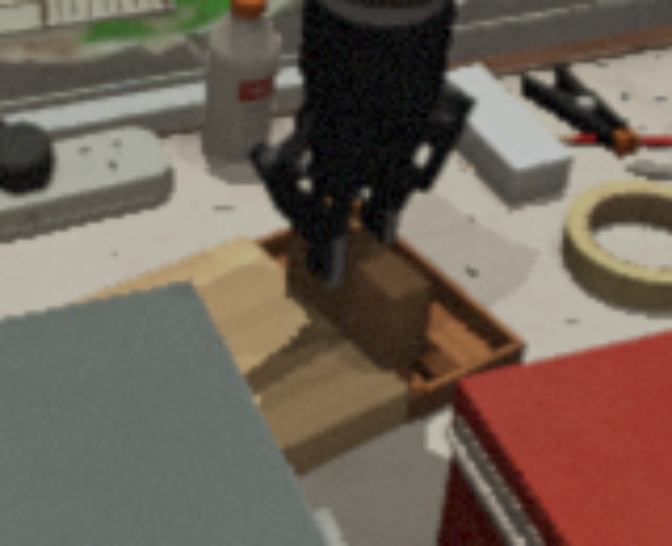

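Emit:
move_arm(moves="0 0 0.05 0 0 0;-0.29 0.08 0 0 0 0;-0.29 0.08 0 0 0 0;-0.29 0.08 0 0 0 0;-0.29 0.08 0 0 0 0;-0.29 0.08 0 0 0 0;-0.29 0.08 0 0 0 0;-0.29 0.08 0 0 0 0;-0.29 0.08 0 0 0 0;0 0 0 0 0 0")

```text
t: 10.52
tcp_pos: [0.4853, -0.0203, 0.0656]
tcp_rot: [[-0.015, 0.965, -0.261], [0.01, -0.261, -0.965], [-1.0, -0.017, -0.006]]
wrist_force: [0.6, -0.3, -0.5]
finger_gap: 0.0248
```

```bash
python3 - <<'E'
from h import *
import cv2
a=cams.snapshot('top')[100:300,250:410,::-1];b=cams.snapshot('side')[130:260,280:420,::-1]
cv2.imwrite('pics/m7.png',np.hstack([cv2.resize(a,(400,500)),cv2.resize(b,(400,500))]))
o=env.observe();p=o['tcp_pos'];R=o['tcp_rot'];d=p[:2]-[.5202,-.0174]
print(p,R,'bf',d@[.9635,-.2678],d@[.2678,.9635],o['wrist_force'],o['finger_gap'])
U=np.array([[.9635,.2678],[-.2678,.9635]])
for c in('side','top'):
  for e in spotter.landmark_of('chip_a',c): print(c,np.round(e['pixel'],1),round(e['conf'],2),((ray(e['pixel'],.004,c)[:2]-[.5202,-.0174])@U).round(3))
E
```

```text
[ 0.48768054 -0.02075805  0.06592463] [[-0.01181765  0.965112   -0.26157057]
 [ 0.01001514 -0.26146148 -0.96516195]
 [-0.99988001 -0.01402561 -0.00657587]] bf -0.030433213199376426 -0.011944188361605141 [-0.48706804  0.25213578 -0.87275507] 0.024782879290869177
side [365.8 205.1] 0.5 [0.152 0.002]
side [380.2 214.3] 0.45 [ 0.161 -0.043]
top [349.  146.2] 0.72 [0.153 0.003]
top [378.  151.1] 0.55 [ 0.158 -0.05 ]
```

View pics/m7.png

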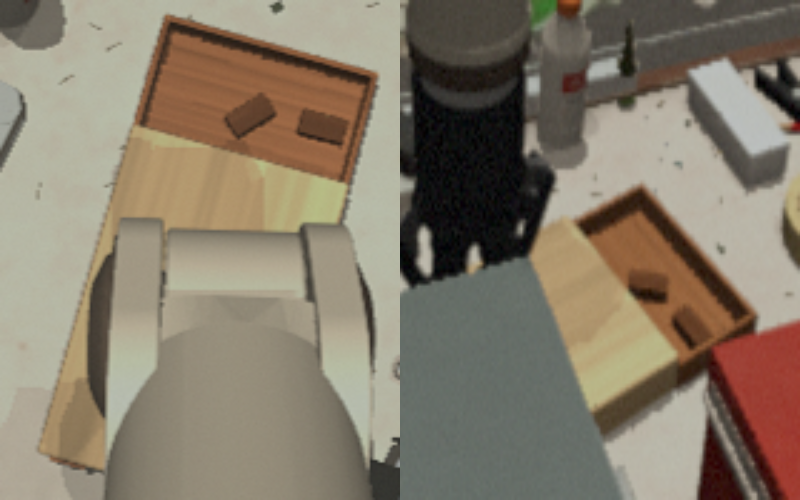

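Both chips lie in the tray, at (250,115) and (322,127) in the left panel; the two cameras agree on their positions. I'll lower the block and release it.

Emit:
move_arm(moves="0 0 -0.04 0 -0.1 0;0 0 -0.02 0 0 0;0 0 0 0 0 0")

```text
t: 11.1
tcp_pos: [0.4897, -0.0214, 0.0635]
tcp_rot: [[0.0, 0.965, -0.263], [0.01, -0.263, -0.965], [-1.0, -0.002, -0.01]]
wrist_force: [-0.8, -0.1, 0.1]
finger_gap: 0.0251
```

Emit:
move_arm(moves="0 0 0 0 0 0;0 0 0 0 0 0;0 0 0 0 0 0;0 0 0 0 0 0;0 0 0 0 0 0;0 0 0 0 0 0", fingers=70)

```text
t: 11.85
tcp_pos: [0.4901, -0.0218, 0.063]
tcp_rot: [[0.001, 0.965, -0.263], [0.01, -0.263, -0.965], [-1.0, -0.002, -0.01]]
wrist_force: [0.0, -0.5, -0.5]
finger_gap: 0.0704
```

Emit:
move_arm(moves="0 0 0.3 0 0 0;0 0 0.5 0 0 0;0 0 0.6 0 0 0;0 0 0.6 0 0 0;0 0 0.6 0 0 0;0 0 0.6 0 0 0;-0.3 0.8 0 0 0 0;-0.3 0.8 0 0 0 0;-0.3 0.8 0 0 0 0;-0.2 0.8 0 0 0 0;0 0 0 0 0 0;0 0 0 0 0 0")

```text
t: 13.35
tcp_pos: [0.4202, 0.1744, 0.2624]
tcp_rot: [[0.004, 0.964, -0.266], [0.011, -0.266, -0.964], [-1.0, 0.001, -0.011]]
wrist_force: [-1.2, 0.8, 0.4]
finger_gap: 0.07
```

```bash
python3 - <<'E'
from h import *
import cv2
a=cams.snapshot('top')[100:320,250:410,::-1];b=cams.snapshot('side')[130:260,280:420,::-1]
cv2.imwrite('pics/m8.png',np.hstack([cv2.resize(a,(400,550)),cv2.resize(b,(400,550))]))
U=np.array([[.9635,.2678],[-.2678,.9635]])
for n,z in(('chip_a',.004),('block_center',.058)):
 for c in('side','top'):
  for e in spotter.landmark_of(n,c): print(n,c,np.round(e['pixel'],1),round(e['conf'],2),((ray(e['pixel'],z,c)[:2]-[.5202,-.0174])@U).round(3))
o=env.observe();print(o['t'],o['tcp_pos'],o['wrist_force'],np.abs(o['qvel']).max())
E
```

```text
chip_a side [379.3 210.2] 0.68 [ 0.169 -0.03 ]
chip_a side [367.5 206.4] 0.49 [ 0.153 -0.004]
chip_a top [349.2 146.1] 0.74 [0.153 0.003]
chip_a top [374.2 150.3] 0.49 [ 0.158 -0.043]
block_center top [333.2 246.4] 0.94 [-0.032 -0.017]
13.65 [0.42056036 0.17395776 0.26237668] [-0.1964964  -0.37384007  0.31422069] 0.004354769704983745
```

View pics/m8.png

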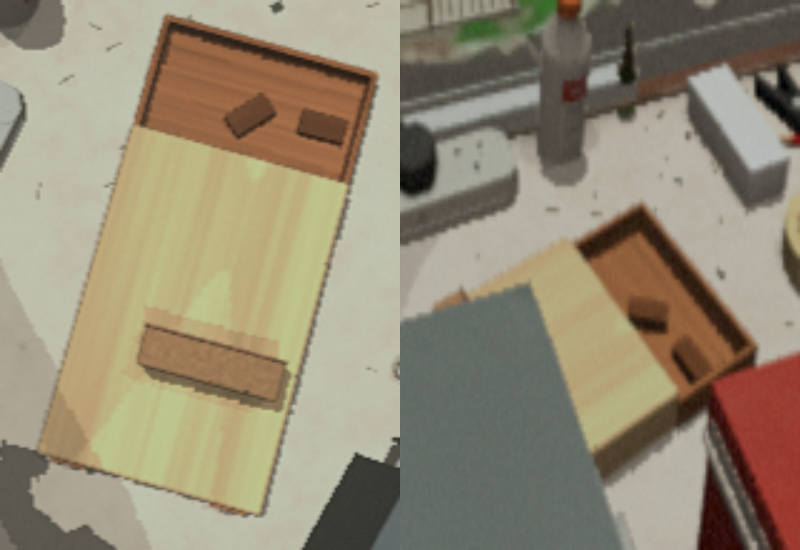

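The block stands on the cleared board (212,362), both chips are in the tray at (250,115) and (322,127), and the arm is clear.

```bash
python3 -c "
from bench import env
print(env.close_job())"
```

```text
the job is handed in; nothing more can be done
None
```

I gripped the cork block across its 27 mm, turned it square to the board, and swept both offcuts off the board's end into the tray in one stroke. I then drew the block back, set it down on the cleared board, raised the arm clear and handed the job in at about 13.7 s (limit 42 s).

**Last checks:** positions are in the board frame, in metres.
- **Offcuts:** both lie in the tray, at about (0.153, 0.003) and (0.158, -0.043). The side camera's reading for the second was about 17 mm off the top camera's, but still well inside the tray.
- **Block:** it stands on its edge at about (-0.032, -0.017). Only the top camera located it, because the grey box hides it from the side camera.
- **Arm:** it was still and clear of everything, with wrist force near zero. The highest wrist force in the readings I took was about 3 N.

**Not confirmed directly:**
- **Finger contact:** I saw the fingers clear of the offcuts only in the still views, and there is no direct contact reading. In two of the side views taken during the sweep, one or both offcuts were partly hidden by the block.
- **Finger opening:** it read about 25 mm on the 27 mm block, but the grip held throughout.

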